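# Load the pendant plate under the leaf spring

## Robot

A 7-joint arm with a two-finger parallel gripper is mounted at the origin on the work surface. World frame = base frame: x ahead of the robot, y to its left, z up, the work surface at z = 0. Lengths are in m, angles in rad, forces in N, time in s.
With the tool pointing down it reaches from about 0.375 to 0.925 m from the base axis. Payload 3.1 kg.
Tool frame: the origin (TCP) lies between the finger pads; the fingertips stand 19 mm ahead of it and the grasp point (between the pads) is the TCP; z points along the fingers, y is the direction in which the jaws open and shut (so a half turn about z gives the same grasp; the last joint's range is limited). The gripper opens to 85 mm and grips with 20 to 120 N. Pads are 22 mm wide; open, the fingers measure 114 mm over their backs; the gripper's body (76 mm by 85 mm) begins 54 mm behind the grasp point. The pads swing forward as they close: fully open they stand 13 mm farther back than shut.
Start: joints at [1.11, 0.383, 0.044, 1.598, -0.018, 1.161, -0.05], TCP at [0.231, -0.608, 0.25] pointing down, gripper open.
Joint ranges: [-2.61, 2.61], [-0.41, 2.15], [-1.48, 1.57], [0, 2.5], [-1.57, 4.71], [0.05, 1.97], [-2.85, 2.85]. Speed limits (rad/s): [2.79, 2.79, 3.14, 3.14, 3.14, 3.14, 3.14].

## Interface

Orientations are given as a unit quaternion [x, y, z, w].
In Python, from bench import move_ptp, movel, move_j, move_gripper, pause, inverse_kinematics, read_camera, camera_params, MotionError, sign_off, look_for, tip_of, read_time_s, read_qpos, read_joint_vel, read_effort, read_eef_pos, read_tcp_rot, read_ft_force, read_ft_torque, read_finger_gap gives the robot as it stands. Calls block until the motion is done:
- move_ptp(position, orientation): joint-space move of the TCP to a pose.
- movel(position, orientation=None, speed=0.15): straight line of the TCP; orientation=None keeps the orientation; speed is the mean speed in m/s.
- move_j(angles): joint-space move.
- move_gripper(opening, effort=None): finger opening in m; effort is the grip in N (None keeps the last); returns when the fingers have stopped.
- pause(seconds).
- inverse_kinematics(position, orientation): joint angles nearest the present ones, or None.
- read_camera(name): name is "scene" or "side" or "wrist"; returns the picture (420x560x3 uint8, red, green, blue); there is no depth.
- camera_params(name): a dict with "K" (3x3 intrinsics, pixels), "dist_coeffs" ([k1, k2, p1, p2, k3] as OpenCV has them; the pictures are not rectified), "camera_from_world" (4x4, takes a point from world to camera coordinates). Camera axes: x right, y down, z forward; pixel columns grow to the right and rows downward; lengths in m; the calibration is good to about 2 mm. A picture is of the moment at which its call begins: read the wrist's pose just before it. camera_params takes no time and is no camera call; for the wrist camera it gives the pose at the moment of the call.
A pose or a line that the arm cannot do raises MotionError and nothing moves.
- sign_off(): hands the job in, once; it reports no verdict.
Trained networks look in the newest picture that a camera, given by its name, has taken for a name from the list of things; names that differ only in an ending like _2 or _b are one class to them, and where a whole thing is asked for, a point or a joint stands for the part that bears it (a point fixed in the world has none). Each returns a list of dicts, best first, with "confidence" (0 to 1); they miss things now and then, are a little off and sometimes report something else, mostly with a low value. They report only what shows in the picture. A call takes as long as a camera call. They do not tell look-alikes from the thing itself.
- look_for(camera, name): "at" ([column, row] in pixels, amid what is visible of it).
- tip_of(camera, name): "at" ([column, row] in pixels: a listed point, or the origin of a listed thing).
Readings, each from a call of its own:
- read_time_s(): time.
- read_qpos(): joint angles.
- read_joint_vel(): joint speeds.
- read_effort(): joint torques, N m.
- read_eef_pos(): TCP position.
- read_tcp_rot(): TCP orientation.
- read_ft_force(): force on the tool from outside, world axes, zero at the start.
- read_ft_torque(): the same for the moment, N m.
- read_finger_gap(): finger opening in m.
Only numpy, scipy, OpenCV 4.12 (cv2) and the standard library are available. Lean on these libraries where they do the work, as an engineer would, in place of code of your own. Each camera call takes 0.05 s, during which the arm holds its last target.

## Task

Load the teal pendant plate into the grey holding dock: with a fingertip on its black finger pad, press it down hard against the sprung white bed and, keeping it pressed, slide it under the yellow bridge and the steel leaf spring until its nose is fully home against the red end stop. Then let go, so that the bridge and the spring hold it. Only press and slide the plate, never pick it up, and leave everything else on the counter where it stands.

Things in the scene. Friction and masses are not known exactly. Their poses are not given: they have to be found in the camera images.
- dock: Grey holding dock, fixed, 220 x 90 mm; place and turn vary. Origin at counter level on the channel's centre line; x: sliding direction, z up. In its frame (mm): channel walls' inner faces y = +-31.5, tops z = 34; white sprung bed x = -128 to 66, top z = 26 when up; low end wall x = -135 to -129, top z = 28. Bridge, leaf spring and stop: see the other entries.
- dock_bridge (a point): Lower near edge of the yellow bridge bar across the channel, on the centre line: x = 8 mm, z = 32 mm in the dock's frame. The bar spans x = 8 to 26 mm, z = 32 to 46 mm.
- dock_stop (a point): Middle of the red end stop's face, where the plate's nose ends: x = 68 mm, z = 32 mm in the dock's frame; the stop's top is at z = 38 mm.
- plate: Loose teal plate with flat gold and silver pendants, 110 (x) x 60 (y) x 12 (z) mm, 80 to 170 g, on the bed, its x along the dock's x. Origin: centre of its underside. Its nose (+x end) starts 3 to 19 mm short of the bridge, its top at z = 38 mm: it butts against the bridge unless pressed down over 6 mm. A black thumb rib, 6 mm high, crosses its top at x = -16 to -10 mm. Home is 63 to 79 mm on.
- plate_pad (a point): Centre of the black finger pad on the plate's top face: x = -35, y = 0, z = 12 mm in the plate's frame. The flat area around it runs from x = -55 (tail) to -16 mm (rib), y = +-30 mm; a finger pressing here pushes the plate forward by friction and against the rib. It stays 30 mm short of the bridge when the plate is home.
- plate_nose (a point): Middle of the plate's front (+x) face, 55 mm ahead of its origin, half-way up.
- bed (a joint): How far the sprung bed is pushed down, m: 0 up, 0.012 fully down. It takes about 6 N to start and 1 N more per mm (15 N at 9 mm, 18 N fully down). With the plate held under the bridge it reads about 0.006. The bed is slippery (friction about 0.2).
- leaf (a joint): Lift of the polished steel leaf spring, rad: 0 hanging free, about 0.24 resting on the plate held under the bridge. 36 mm wide, it slopes from the bridge down to its tip at x = 54, z = 24 mm in the dock's frame; the plate lifts it in passing, against about 3 to 5 N, and is sprung back out if let go before the tip lies on its top.
- ring_box: Bystander: teal ring box, 57 x 57 x 40 mm, beside the dock.
- bead_jar: Bystander: amber jar with black cap, 40 mm across, 60 mm tall, beside the dock.
- weight: Bystander: brass weight, 28 mm across, 42 mm tall, beside the dock.
- loupe: Bystander: black loupe, 36 mm across, 30 mm tall, beside the dock.
- tray: Bystander: brown divided tray, 120 x 160 x 30 mm, to the left.
- brush: Bystander: hand brush, 170 mm long, lying to the right.
- gift_box: Bystander: rose gift box, 100 x 80 x 34 mm, to the right.
There are look-alikes about, which are no part of the job. What is shaped like the plate but green or purple is not meant.

How it is judged:
On the way, in this order (a step that is already met when the one before it is completed fails the run):
1. the plate is pressed down below the bridge with a finger, before it is home (value of joint bed above 0.005 m and contact force between the fingers and plate above 5 N and x of plate_nose in the frame of dock below 0.04 m), for 0.1 s.
2. still pressed, its nose goes under the leaf spring (contact force between the fingers and plate above 4 N and value of joint leaf above 0.05 rad and x of plate_nose in the frame of dock above 0.045 m), for 0.02 s.
At the end, for the whole second after the job is handed in: The plate's nose is within 3 mm of the red end stop, the plate lies level (within 0.06 rad) and at rest in the channel, held down by the bridge (bed pushed down 4 to 8.5 mm) with the leaf spring resting on it (leaf above 0.1 rad), and is let go (x of plate_nose in the frame of dock above 0.065 m and value of joint bed between 0.004 and 0.0085 m and value of joint leaf above 0.1 rad and angle between plate's own z axis and vertical below 0.06 rad and linear speed of plate below 0.01 m/s); the robot touches nothing.
It fails at once if the plate is lifted (its origin more than 10 mm above its starting height in the dock) or tipped by more than 0.3 rad (z of plate in the frame of dock above 0.036 m or angle between plate's own z axis and vertical above 0.3 rad).
It fails at once if a bystander is moved by more than 25 mm (distance of any of ring_box, bead_jar, weight, loupe, tray, brush, gift_box from where it was at the start of the episode above 0.025 m).
It also fails if it takes over 42 s, if anything falls off the work surface, if the arm or the gripper's body presses on something with over 40 N, if the wrist force passes 120 N, or if a joint passes its speed limit or range.

## Working session

There is one attempt and no reset: what is moved stays moved. The work goes in short steps, each a Python script; the robot and the scene stay as the last script left them, time stands still between calls to the robot, and variables do not carry over. Pictures are saved under pics/ and viewed, and the job is handed in when it is done.

```bash
ls; mkdir -p pics
python3 - <<'E'
from bench import *
import cv2, numpy as np
print(read_time_s(), read_eef_pos(), read_tcp_rot(), read_ft_force(), read_finger_gap())
for c in ["scene","side","wrist"]:
    im=read_camera(c); cv2.imwrite(f"pics/a_{c}.png",im[:,:,::-1])
    p=camera_params(c); print(c,np.round(p["K"],1).tolist(),p["dist_coeffs"],np.round(p["camera_from_world"],3).tolist())
    for n in ["dock","dock_bridge","dock_stop","plate","plate_pad","plate_nose"]:
        print(n,[(np.round(d["at"]).tolist(),round(d["confidence"],2)) for d in tip_of(c,n)][:4])
print(read_time_s())
E
```

```text
pics
0.0 [ 0.23033254 -0.60685043  0.24888292] [ 9.83589626e-01  1.80415283e-01 -3.14621977e-04 -1.29400987e-03] [ 0.22254014 -0.55835035  0.26082409] 0.0851604297420266
scene [[452.5, 0.0, 282.2], [0.0, 452.5, 209.8], [0.0, 0.0, 1.0]] [0.03420303 0.         0.         0.         0.        ] [[-0.816, 0.578, -0.009, 0.435], [0.392, 0.542, -0.743, -0.165], [-0.424, -0.61, -0.669, 1.382], [0.0, 0.0, 0.0, 1.0]]
dock [([285.0, 222.0], 0.74)]
dock_bridge [([287.0, 211.0], 0.71)]
dock_stop [([301.0, 224.0], 0.6)]
plate [([271.0, 200.0], 0.84), ([207.0, 190.0], 0.61), ([289.0, 160.0], 0.56)]
plate_pad [([195.0, 190.0], 0.96), ([290.0, 169.0], 0.85), ([266.0, 186.0], 0.73)]
plate_nose [([287.0, 207.0], 0.94), ([290.0, 148.0], 0.91), ([266.0, 250.0], 0.63), ([228.0, 181.0], 0.6)]
side [[433.4, 0.0, 286.5], [0.0, 433.4, 216.5], [0.0, 0.0, 1.0]] [-0.0590644  0.         0.         0.         0.       ] [[0.982, -0.186, 0.013, -0.531], [-0.094, -0.555, -0.827, 0.079], [0.161, 0.811, -0.563, 1.282], [0.0, 0.0, 0.0, 1.0]]
dock [([277.0, 232.0], 0.91)]
dock_bridge [([277.0, 220.0], 0.74)]
dock_stop [([276.0, 210.0], 0.7)]
plate [([331.0, 276.0], 0.81), ([237.0, 280.0], 0.79), ([280.0, 234.0], 0.71)]
plate_pad [([241.0, 268.0], 0.94), ([345.0, 270.0], 0.58), ([279.0, 242.0], 0.55), ([246.0, 248.0], 0.23)]
plate_nose [([221.0, 288.0], 0.93), ([280.0, 221.0], 0.8), ([312.0, 269.0], 0.57)]
wrist [[318.2, 0.0, 273.6], [0.0, 318.2, 210.8], [0.0, 0.0, 1.0]] [-0.05948269  0.          0.          0.          0.        ] [[0.355, -0.935, -0.002, -0.65], [-0.895, -0.341, 0.287, -0.037], [-0.269, -0.1, -0.958, 0.38], [0.0, 0.0, 0.0, 1.0]]
dock []
dock_bridge []
dock_stop []
plate []
plate_pad []
plate_nose [([1.0, 1.0], 0.57)]
1.05
```

View pics/a_scene.png

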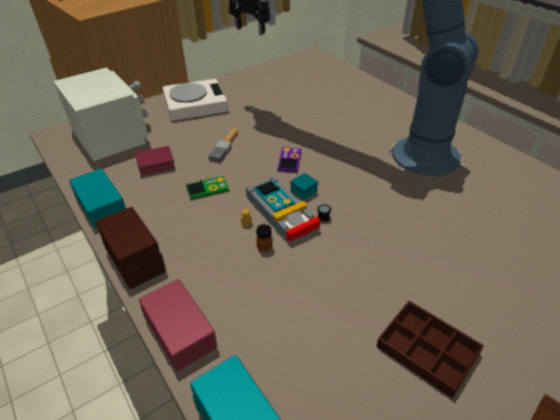

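View pics/a_side.png

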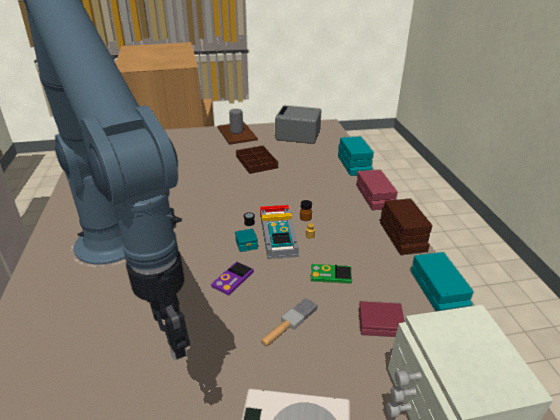

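Run:
```python
import cv2
a=cv2.imread("pics/a_scene.png")[130:280,180:380]; cv2.imwrite("pics/b1.png",cv2.resize(a,None,fx=4,fy=4,interpolation=cv2.INTER_CUBIC))
a=cv2.imread("pics/a_side.png")[170:320,180:380]; cv2.imwrite("pics/b2.png",cv2.resize(a,None,fx=4,fy=4,interpolation=cv2.INTER_CUBIC))
```

```text
(no output)
```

View pics/b1.png

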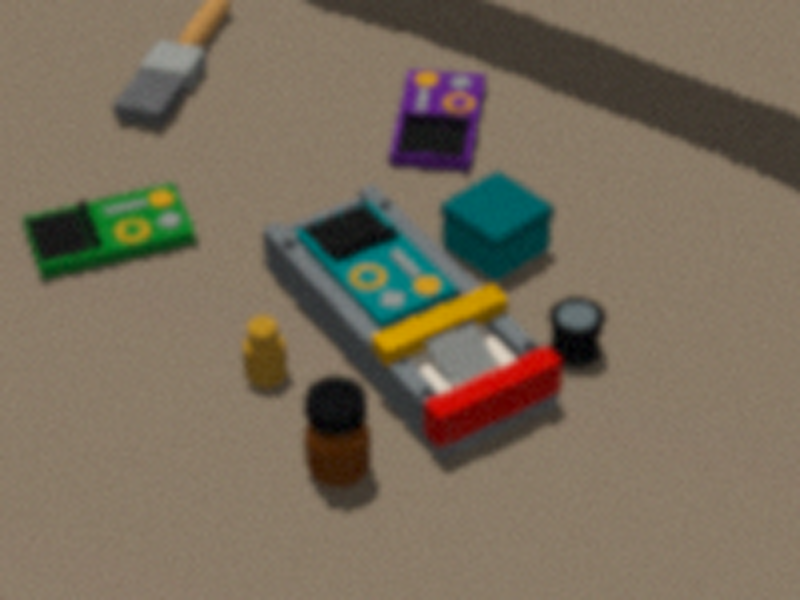

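View pics/b2.png

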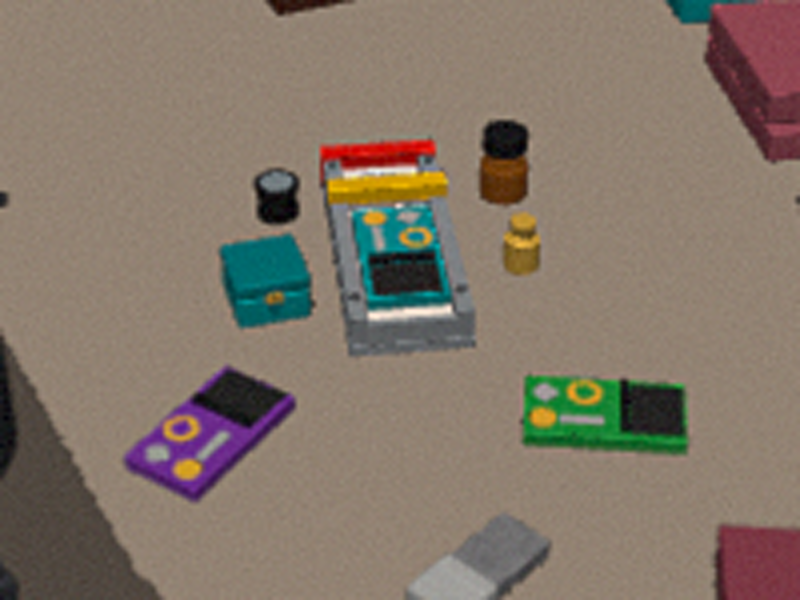

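Candidates for the plate: teal in the dock at scene (268,190) / side (280,235), green on the counter at (207,188), purple on the counter at (290,158). The teal one is correct. The ring box at (304,186) is also teal, but it's a box. In the close crop the plate lies in the grey channel, with its pad at the end away from the yellow bridge.

```bash
cat > h.py <<'E'
from bench import *
import cv2, numpy as np
from scipy.optimize import least_squares
from scipy.spatial.transform import Rotation as R
def proj(p,X):
    T=np.array(p["camera_from_world"]); rv=cv2.Rodrigues(T[:3,:3].copy())[0]
    return cv2.projectPoints(np.asarray(X,float).reshape(-1,1,3),rv,T[:3,3].copy(),np.array(p["K"]),np.array(p["dist_coeffs"]))[0].reshape(-1,2)
def dock2w(d,P):
    P=np.asarray(P,float).reshape(-1,3); c,s=np.cos(d[2]),np.sin(d[2])
    return np.c_[d[0]+c*P[:,0]-s*P[:,1], d[1]+s*P[:,0]+c*P[:,1], P[:,2]]
# obs: list of (camparams, point dock frame, isplate, pixel); v = x,y,yaw,s (s = nose x in dock)
def fit(obs,v0=(0.6,-0.2,0.9,0)):
    def f(v):
        r=[]
        for p,P,pl,px in obs:
            P=np.array(P,float)
            if pl: P=P+[v[3],0,0]
            r.append(proj(p,dock2w(v,P))[0]-px)
        return np.ravel(r)
    best=min((least_squares(f,[v0[0],v0[1],a,v0[3]],loss="soft_l1",x_scale=[.1,.1,1,.02]) for a in np.arange(-3,3.2,.8)),key=lambda o:o.cost)
    return best.x,f(best.x).reshape(-1,2)
B=(.008,0,.032);S=(.068,0,.032);PAD=(-.09,0,.038);N=(0,0,.032)
E
python3 - <<'E'
from h import *
s,d=camera_params("scene"),camera_params("side")
o=[(s,B,0,(287,211)),(d,B,0,(277,220)),(s,S,0,(301,224)),(d,S,0,(276,210)),(s,PAD,1,(266,186)),(d,PAD,1,(279,242)),(s,N,1,(287,207)),(d,N,1,(280,221)),(s,(0,0,0),0,(285,222)),(d,(0,0,0),0,(277,232))]
v,r=fit(o);print(v,np.round(r,1).tolist())
E
```

```text
[ 0.50689105 -0.02163843  1.48576946 -0.0094579 ] [[0.1, -0.0], [-0.1, 0.5], [-1.4, 1.0], [-0.7, -0.2], [0.6, 0.4], [1.0, -1.9], [-3.4, 0.1], [-2.7, 2.8], [0.5, -3.7], [0.1, -1.6]]
```

Run:
```python
from h import *
T=np.array(camera_params("wrist")["camera_from_world"]); Rt=R.from_quat(read_tcp_rot()).as_matrix(); p=np.array(read_eef_pos())
c=-T[:3,:3].T@T[:3,3]
print("cam in tool",np.round(Rt.T@(c-p),3),"axes cols",np.round(Rt.T@T[:3,:3].T,3).tolist())
v=np.array([.507,-.0216,1.486])
for k in (0,1):
    x=v[2]+k*np.pi  # tool x along dock +-x, z down
    ex=np.array([np.cos(x),np.sin(x),0]);ez=np.array([0,0,-1]);M=np.c_[ex,np.cross(ez,ex),ez]
    q=R.from_matrix(M).as_quat()
    for P in [(-.1,0,.2),(-.04,0,.2),(.03,0,.2),(-.1,0,.05)]:
        w=dock2w(v,P)[0]; j=inverse_kinematics(w.tolist(),q.tolist()); print(k,P,np.round(w,3),None if j is None else np.round(j,2))
```

```text
cam in tool [ 0.074  0.001 -0.123] axes cols [[0.0, -0.958, -0.287], [1.0, 0.001, -0.002], [0.002, -0.287, 0.958]]
0 (-0.1, 0, 0.2) [ 0.499 -0.121  0.2  ] [ 0.59  0.22 -0.48  1.95  0.12  1.   -0.03]
0 (-0.04, 0, 0.2) [ 0.504 -0.061  0.2  ] [ 0.53  0.21 -0.53  1.96  0.13  1.   -0.15]
0 (0.03, 0, 0.2) [0.51  0.008 0.2  ] [ 0.47  0.23 -0.63  1.95  0.16  1.   -0.32]
0 (-0.1, 0, 0.05) [ 0.499 -0.121  0.05 ] [ 0.55  0.45 -0.45  2.04  0.29  0.71 -0.17]
1 (-0.1, 0, 0.2) [ 0.499 -0.121  0.2  ] [-0.95  0.54  1.4   2.01 -0.6   1.11 -2.51]
1 (-0.04, 0, 0.2) [ 0.504 -0.061  0.2  ] [-1.08  0.52  1.4   2.03 -0.58  1.1  -2.64]
1 (0.03, 0, 0.2) [0.51  0.008 0.2  ] [ 0.94  0.44 -1.23  1.94  0.47  1.09  2.57]
1 (-0.1, 0, 0.05) [ 0.499 -0.121  0.05 ] [-0.85  1.06  1.36  2.1  -1.2   1.16 -2.11]
```

```bash
cat >> h.py <<'E'
def quat(yaw):
    ex=np.array([np.cos(yaw),np.sin(yaw),0]);ez=np.array([0,0,-1]);return R.from_matrix(np.c_[ex,np.cross(ez,ex),ez]).as_quat().tolist()
E
python3 - <<'E'
from h import *
v=np.array([.507,-.0216,1.486])
move_ptp(dock2w(v,(.04,0,.25))[0].tolist(),quat(v[2]))
move_gripper(0.0,40)
p=camera_params("wrist");np.save("wp.npy",p,allow_pickle=True)
im=read_camera("wrist"); cv2.imwrite("pics/c_wrist.png",im[:,:,::-1]);cv2.imwrite("pics/c_big.png",cv2.resize(im[50:350,60:460,::-1],None,fx=2,fy=2,interpolation=cv2.INTER_CUBIC))
for n in ["dock","dock_bridge","dock_stop","plate","plate_pad","plate_nose"]:
    print(n,[(np.round(d["at"],1).tolist(),round(d["confidence"],2)) for d in tip_of("wrist",n)][:4])
print(read_time_s(),read_finger_gap(),read_eef_pos(),read_ft_force())
X=[(-.135,.045,.028),(-.135,-.045,.028),(.008,.0315,.046),(.008,-.0315,.046),B,S,(-.019,.03,.038)]
print(np.round(proj(p,dock2w(v,X))).tolist())
E
```

```text
dock [([270.9, 209.7], 0.74)]
dock_bridge [([271.1, 212.8], 0.9)]
dock_stop [([268.1, 159.1], 0.6)]
plate [([179.6, 351.4], 0.61), ([362.6, 354.9], 0.54)]
plate_pad [([189.5, 339.9], 0.5), ([387.6, 364.2], 0.46)]
plate_nose [([272.1, 226.5], 0.8)]
4.6 0.0002386941038509095 [0.51038019 0.01824929 0.25000028] [-0.16943716 -0.02056556 -0.84369867]
[[238.0, 320.0], [308.0, 320.0], [244.0, 217.0], [302.0, 217.0], [273.0, 214.0], [273.0, 160.0], [247.0, 238.0]]
```

View pics/c_wrist.png

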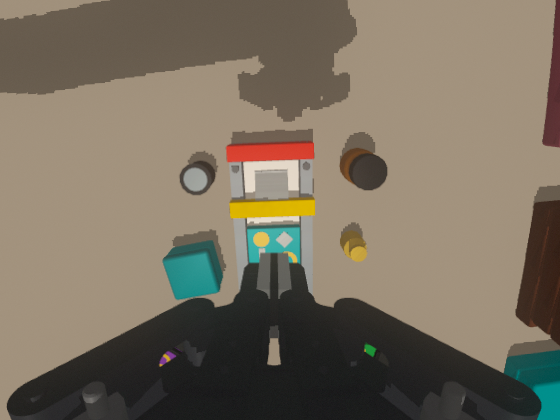

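View pics/c_big.png

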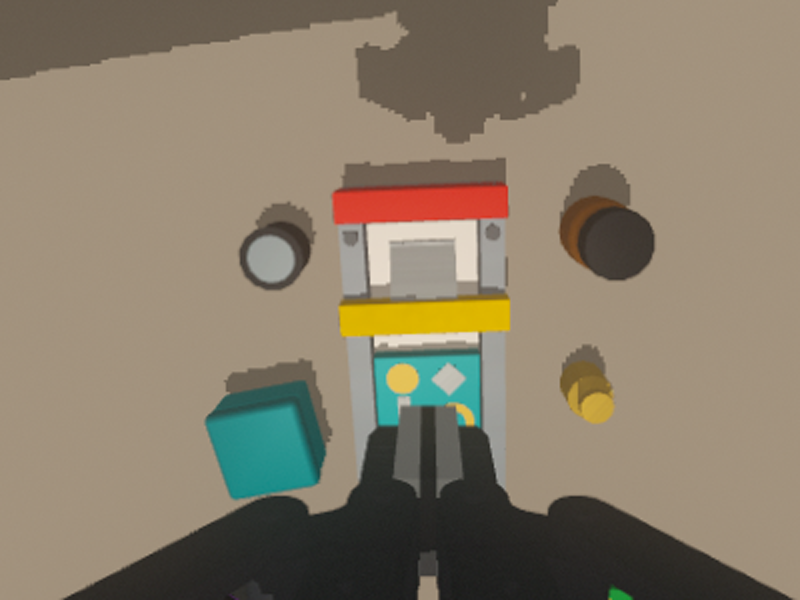

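The picture shows the bridge's near top edge at about (272.5,216), the stop's top edge at (270.5,160), and the plate nose edge at about (274,227). The loupe, jar, weight and ring box all stand clear of the dock. Next I refine the fit.

Run:
```python
from h import *
s,d=camera_params("scene"),camera_params("side");w=np.load("wp.npy",allow_pickle=True).item()
c=lambda x,y:(60+x/2-.25,50+y/2-.25)
n=[("bl",(.008,.045,.046),0,c(341,335)),("br",(.008,-.045,.046),0,c(509,330)),("sl",(.068,.045,.038),0,c(335,223)),("sr",(.068,-.045,.038),0,c(507,217)),
("nl",(0,.03,.038),1,c(375,355)),("nr",(0,-.03,.038),1,c(481,352)),("wl",(.03,.0315,.034),0,c(366.5,290)),("wr",(.03,-.0315,.034),0,c(479,287))]
ow=[(w,)+t[1:] for t in n]
v,r=fit(ow,(.507,-.02,1.5,-.01));print("wrist",v,np.round(r,1).tolist())
e=lambda x,y:(180+x/4-.4,130+y/4-.4); g=lambda x,y:(180+x/4-.4,170+y/4-.4)
o=[(s,(0,-.03,.038),1,e(458,290)),(s,(0,.03,.038),1,e(385,322)),(s,(-.11,.03,.038),1,e(300,237)),(s,(-.11,-.03,.038),1,e(362,205)),
(d,(-.11,.03,.038),1,g(366,301)),(d,(-.11,-.03,.038),1,g(449,297)),(d,(.008,.045,.046),0,g(330,184)),(d,(.008,-.045,.046),0,g(447,177)),
(s,(.008,.045,.046),0,e(374,342)),(s,(.008,-.045,.046),0,e(495,288))]
v,r=fit(o,(.507,-.02,1.5,-.01));print("sc+side",v,np.round(r,1).tolist())
v,r=fit(o+ow,(.507,-.02,1.5,-.01));print("all",v)
```

```text
wrist [ 0.50664078 -0.02024465  1.52287502 -0.00653676] [[0.5, 0.5], [-0.2, 0.1], [0.3, -0.1], [-0.2, -0.2], [-1.2, 0.2], [-0.5, -0.1], [-0.0, 0.1], [1.2, -0.4]]
sc+side [ 0.50842708 -0.01108389  1.49850275 -0.02062103] [[-21.0, 7.3], [17.2, -8.8], [17.2, -9.9], [-17.6, 5.4], [-0.2, 0.2], [0.1, -0.1], [0.1, -0.0], [-0.1, 0.2], [31.0, -12.0], [-29.7, 14.1]]
all [ 0.50655511 -0.02017906 -4.76268178 -0.00680682]
```

Run:
```python
from h import *
s,d=camera_params("scene"),camera_params("side")
e=lambda x,y:(180+x/4-.4,130+y/4-.4); g=lambda x,y:(180+x/4-.4,170+y/4-.4)
o=[(s,(0,.03,.038),1,e(458,290)),(s,(0,-.03,.038),1,e(385,322)),(s,(-.11,-.03,.038),1,e(300,237)),(s,(-.11,.03,.038),1,e(362,205)),
(d,(-.11,.03,.038),1,g(366,301)),(d,(-.11,-.03,.038),1,g(449,297)),(d,(.008,.045,.046),0,g(330,184)),(d,(.008,-.045,.046),0,g(447,177)),
(s,(.008,-.045,.046),0,e(374,342)),(s,(.008,.045,.046),0,e(495,288))]
v,r=fit(o,(.507,-.02,1.5,-.01));print("sc+side",v,np.round(r,1).tolist())
v=np.array([.5066,-.0202,1.5223]);nose=-.0068
x=nose-.09+.003
for P in [(x,0,.12),(x,0,.045),(x+.075,0,.04)]:
    j=inverse_kinematics(dock2w(v,P)[0].tolist(),quat(v[2]));print(dock2w(v,P)[0],j)
```

```text
sc+side [ 0.50719683 -0.01436763  1.52007838 -0.01211502] [[0.2, 0.1], [-1.3, 0.5], [-1.6, -1.3], [2.0, -0.8], [0.2, -0.8], [0.4, -1.4], [-0.2, 0.8], [-0.4, 0.6], [0.4, -0.1], [0.2, 0.4]]
[ 0.50205283 -0.11388972  0.12      ] [ 0.60535361  0.34480739 -0.52560115  2.00518833  0.22806612  0.84821534
 -0.09512706]
[ 0.50205283 -0.11388972  0.045     ] [ 0.55893475  0.470406   -0.47898817  2.03634188  0.3269678   0.70812244
 -0.17523064]
[ 0.50568863 -0.0389779   0.04      ] [ 0.44774028  0.47716862 -0.51852483  2.05364579  0.36173505  0.6986149
 -0.35190214]
```

Run:
```python
from h import *
v=np.array([.5066,-.0202,1.5223]);nose=-.0068;q=quat(v[2]);x=nose-.09+.002
move_ptp(dock2w(v,(x,0,.11))[0].tolist(),q)
im=read_camera("side"); cv2.imwrite("pics/d_side.png",cv2.resize(im[150:320,180:400,::-1],None,fx=3.5,fy=3.5))
f0=np.array(read_ft_force())
movel(dock2w(v,(x,0,.062))[0].tolist(),q,speed=.05)
for z in np.arange(.058,.0435,-.002):
    movel(dock2w(v,(x,0,z))[0].tolist(),q,speed=.03)
    f=np.array(read_ft_force())-f0; print(round(z,4),np.round(read_eef_pos(),4),np.round(f,1))
    if f[2]>14.5: break
im=read_camera("side"); cv2.imwrite("pics/e_side.png",cv2.resize(im[150:320,180:400,::-1],None,fx=3.5,fy=3.5))
im=read_camera("wrist"); cv2.imwrite("pics/e_wrist.png",im[:,:,::-1])
print(f0,read_time_s())
```

```text
0.058 [ 0.5019 -0.1149  0.0579] [-0.7  1.5 -0.3]
0.056 [ 0.5024 -0.115   0.0565] [-1.2  0.6  3.6]
0.054 [ 0.5025 -0.115   0.0547] [-2.8  0.5  5.3]
0.052 [ 0.5026 -0.115   0.0529] [-2.3  1.   7.7]
0.05 [ 0.5027 -0.115   0.0512] [-2.4  0.1  9.2]
0.048 [ 0.5027 -0.115   0.0494] [-2.8  0.3 11.1]
0.046 [ 0.5027 -0.115   0.0477] [-4.   1.  12.1]
0.044 [ 0.5028 -0.115   0.0459] [-5.3  0.8 13.8]
[ 0.74014775 -0.30621381  0.67584352] 8.6833
```

View pics/e_side.png

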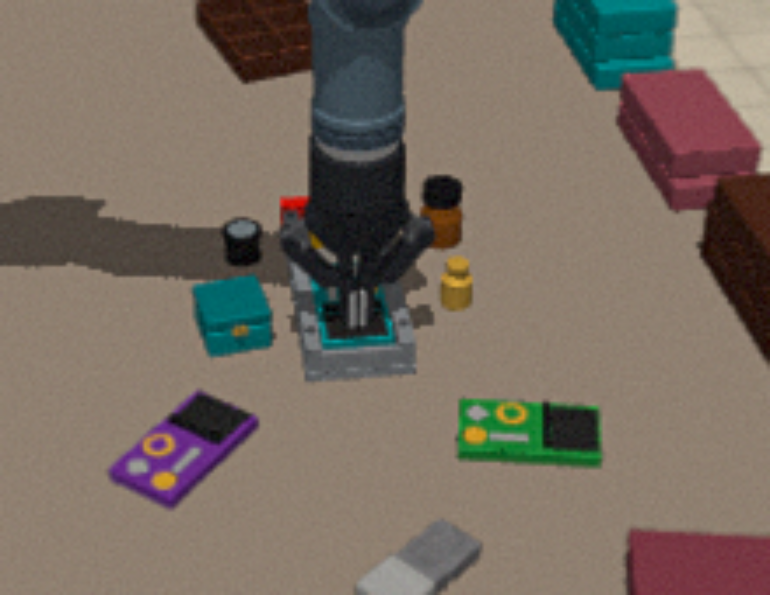

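View pics/e_wrist.png

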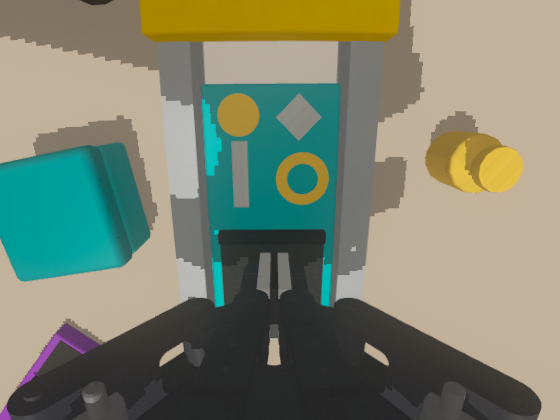

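Pressed to about 14 N, so the bed is down 8–9 mm. The wrist picture shows the fingertip on the pad behind the rib at (272,236), with the nose short of the bridge. Next I slide.

Run:
```python
from h import *
v=np.array([.5066,-.0202,1.5223]);nose=-.0068;q=quat(v[2]);x=nose-.09+.002
f0=np.array([.74,-.31,.68])
ex=np.array([np.cos(v[2]),np.sin(v[2])])
def rep(t):
    f=np.array(read_ft_force())-f0;p=np.array(read_eef_pos());print(t,"s=%.4f z=%.4f"%((p[:2]-v[:2])@ex-x,p[2]),np.round(f,1));return f
z=.043
movel(dock2w(v,(x,0,z))[0].tolist(),q,speed=.03);rep("down")
for t in (.008,.016,.024,.032,.040):
    movel(dock2w(v,(x+t,0,z))[0].tolist(),q,speed=.04);f=rep(t)
    if f[2]<7 or abs(f@[*ex,0])>16: print("stop");break
im=read_camera("wrist"); cv2.imwrite("pics/f_wrist.png",im[:,:,::-1])
print(read_time_s())
```

```text
down s=-0.0001 z=0.0451 [-5.6  0.7 15.4]
0.008 s=0.0051 z=0.0455 [-3.2 -3.  14.7]
0.016 s=0.0121 z=0.0456 [-4.3 -5.4 14.7]
0.024 s=0.0200 z=0.0455 [-4.4 -4.8 15.5]
0.032 s=0.0281 z=0.0455 [-4.4 -5.6 14.9]
0.04 s=0.0361 z=0.0455 [-5.1 -5.4 14.7]
10.7333
```

View pics/f_wrist.png

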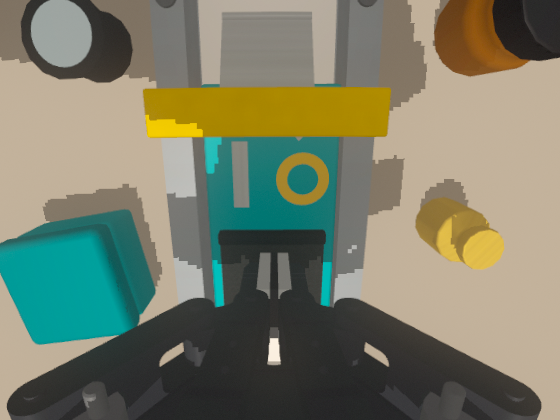

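The nose is under the bridge and the plate moves with the finger without slipping (the rib is still at row 236). I carry on to the stop.

Run:
```python
from h import *
v=np.array([.5066,-.0202,1.5223]);nose=-.0068;q=quat(v[2]);x=nose-.09+.002
f0=np.array([.74,-.31,.68])
ex=np.array([np.cos(v[2]),np.sin(v[2])])
def rep(t):
    f=np.array(read_ft_force())-f0;p=np.array(read_eef_pos());print(round(t,3),"s=%.4f z=%.4f"%((p[:2]-v[:2])@ex-x,p[2]),np.round(f,1));return f
z=.043
for t in [.048,.056,.064,.070,.073,.075,.077,.079,.081,.083,.085]:
    movel(dock2w(v,(x+t,0,z))[0].tolist(),q,speed=.04);f=rep(t)
    if f[2]<7 or f@[*ex,0]<-17: print("stop");break
for c in ("wrist","side"):
    im=read_camera(c); cv2.imwrite(f"pics/g_{c}.png",im[:,:,::-1])
print(read_time_s())
```

```text
0.048 s=0.0442 z=0.0455 [-3.5 -5.4 15. ]
0.056 s=0.0523 z=0.0454 [-4.2 -4.3 16.4]
0.064 s=0.0598 z=0.0453 [-4.1 -6.4 14.4]
0.07 s=0.0646 z=0.0454 [-3.9 -7.6 14.6]
0.073 s=0.0650 z=0.0455 [ -3.7 -11.6  14.9]
0.075 s=0.0652 z=0.0456 [ -4.1 -13.2  14.9]
0.077 s=0.0654 z=0.0457 [ -3.6 -16.4  15.7]
0.079 s=0.0726 z=0.0453 [-2.5 -6.5 12. ]
0.081 s=0.0760 z=0.0452 [-2.1 -7.  12.4]
0.083 s=0.0783 z=0.0452 [-2.8 -6.5 12. ]
0.085 s=0.0800 z=0.0451 [-2.1 -6.9 12.4]
13.9333
```

View pics/g_wrist.png

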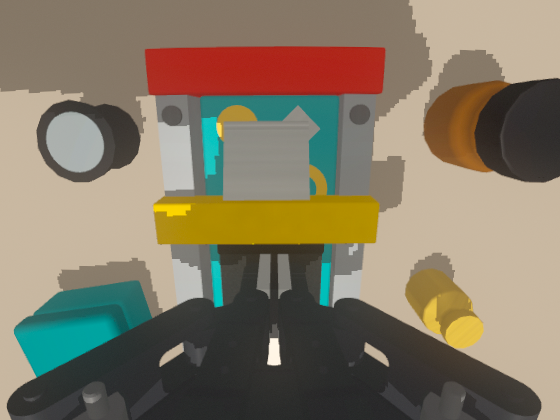

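Run:
```python
from h import *
w=camera_params("wrist");v=np.array([.5066,-.0202,1.5223])
for n,P in dict(stopTopL=(.068,.045,.038),stopTopR=(.068,-.045,.038),brL=(.008,.045,.046),brR=(.008,-.045,.046)).items(): print(n,np.round(proj(w,dock2w(v,P))[0],1))
for h in (.050,.058,.060,.064,.068):
    z=.0285
    print(h,"nose",np.round(proj(w,dock2w(v,(h,0,z)))[0],1),"ribfront",np.round(proj(w,dock2w(v,(h-.065,0,z+.006)))[0],1),"ribrear top",np.round(proj(w,dock2w(v,(h-.071,0,z+.006)))[0],1),"tailtop",np.round(proj(w,dock2w(v,(h-.11,0,z)))[0],1))
im=cv2.imread("pics/g_wrist.png"); cv2.imwrite("pics/g2.png",cv2.resize(im[40:290,140:400],None,fx=3,fy=2.3,interpolation=cv2.INTER_CUBIC))
im=cv2.imread("pics/g_side.png"); cv2.imwrite("pics/g3.png",cv2.resize(im[180:280,220:350],None,fx=6,fy=6,interpolation=cv2.INTER_CUBIC))
```

```text
stopTopL [149.4  91.1]
stopTopR [380.9  90.2]
brL [158.  242.4]
brR [374.2 241.7]
0.05 nose [265.9 135.5] ribfront [267.  278.2] ribrear top [267.1 289.4] tailtop [268.  347.5]
0.058 nose [265.8 116.2] ribfront [266.8 262.8] ribrear top [267.  274.4] tailtop [267.9 335.1]
0.06 nose [265.7 111.3] ribfront [266.8 258.8] ribrear top [266.9 270.5] tailtop [267.8 331.9]
0.064 nose [265.6 101.4] ribfront [266.7 250.8] ribrear top [266.8 262.8] tailtop [267.8 325.5]
0.068 nose [265.5  91.4] ribfront [266.6 242.7] ribrear top [266.8 254.8] tailtop [267.7 319. ]
```

View pics/g2.png

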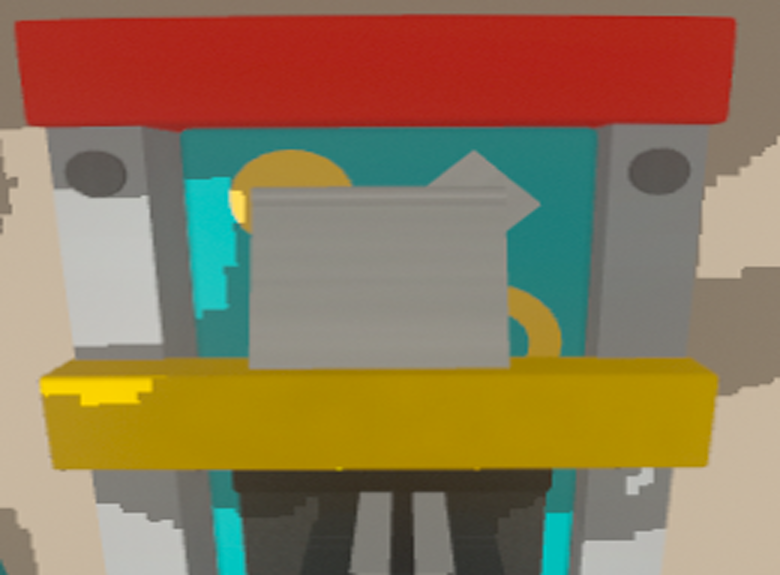

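View pics/g3.png

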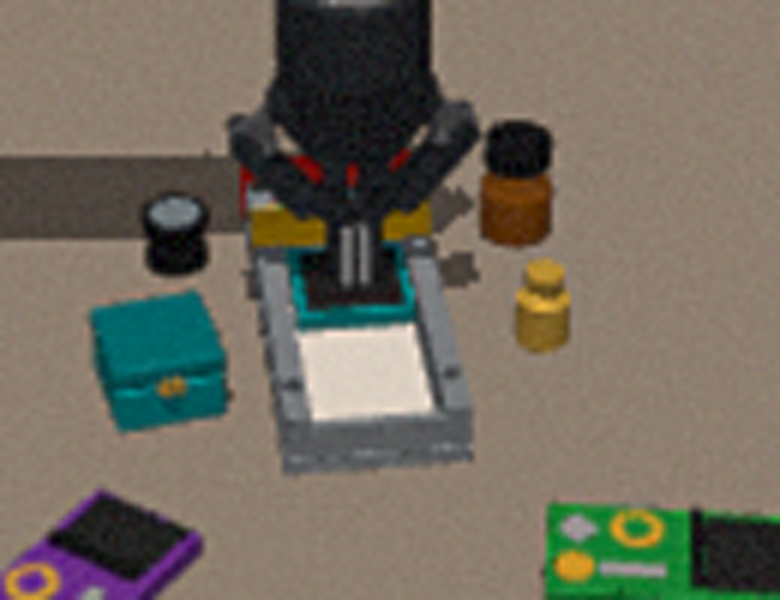

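The plate is home. The nose edge is flush with the red stop at row ~95, the rib's rear edge is at row 254 (home predicts 254.8), and the leaf tip lies on the plate at row 122. I now let go, relaxing the forward load while lifting.

Run:
```python
from h import *
v=np.array([.5066,-.0202,1.5223]);nose=-.0068;q=quat(v[2]);x=nose-.09+.002
f0=np.array([.74,-.31,.68])
def rep(t):
    print(t,np.round(read_eef_pos(),4),np.round(np.array(read_ft_force())-f0,1))
for t,z in [(.083,.045),(.081,.049),(.079,.053),(.078,.060)]:
    movel(dock2w(v,(x+t,0,z))[0].tolist(),q,speed=.03);rep((t,z))
movel(dock2w(v,(x+.07,0,.16))[0].tolist(),q,speed=.12)
w=camera_params("wrist")
im=read_camera("wrist"); cv2.imwrite("pics/h_wrist.png",im[:,:,::-1]);cv2.imwrite("pics/h2.png",cv2.resize(im[80:330,160:400,::-1],None,fx=3,fy=2.3,interpolation=cv2.INTER_CUBIC))
for h in (.060,.064,.068):
    z=.032;print(h,"nose",np.round(proj(w,dock2w(v,(h,0,z)))[0],1),"ribrear top",np.round(proj(w,dock2w(v,(h-.071,0,z+.006)))[0],1))
print("stop",proj(w,dock2w(v,(.068,0,.038))),read_time_s(),read_ft_force())
for n in ("dock_stop","plate_nose"):print(n,tip_of("wrist",n)[:2])
```

```text
(0.083, 0.045) [ 0.5082 -0.0352  0.0469] [-2.2 -4.7 10.8]
(0.081, 0.049) [ 0.5082 -0.0353  0.0505] [-0.3 -2.   5.7]
(0.079, 0.053) [ 0.5052 -0.0359  0.0527] [-0.4 -0.8 -1.1]
(0.078, 0.06) [ 0.5059 -0.037   0.0602] [-1.4  0.3 -0.3]
0.06 nose [274.1 100.1] ribrear top [274.  194.1]
0.064 nose [274.1  94.5] ribrear top [274.  189.1]
0.068 nose [274.1  88.9] ribrear top [274.  184.1]
stop [[274.10976548  88.18817073]] 16.2 [-0.92954043  0.90192857  0.93080782]
dock_stop [{'at': [271.0, 89.5], 'confidence': 0.91}]
plate_nose [{'at': [275.9, 91.9], 'confidence': 0.61}]
```

View pics/h_wrist.png

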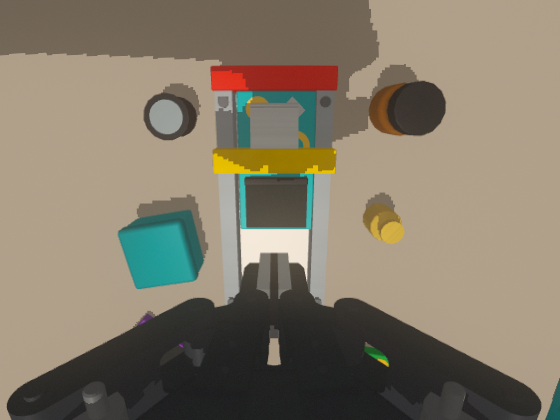

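View pics/h2.png

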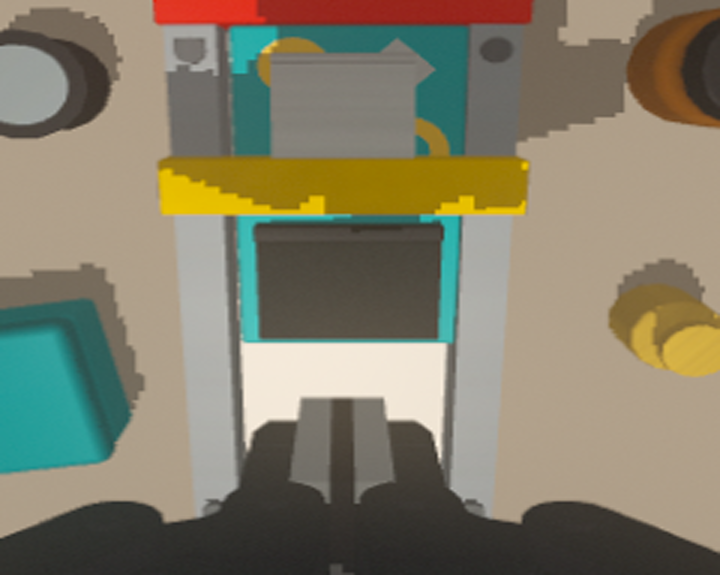

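Run:
```python
from h import *
v=np.array([.5066,-.0202,1.5223]);q=quat(v[2])
movel(dock2w(v,(-.03,0,.11))[0].tolist(),q,speed=.1)
w=camera_params("wrist")
im=read_camera("wrist"); cv2.imwrite("pics/i2.png",cv2.resize(im[20:200,180:380,::-1],None,fx=4,fy=3.3,interpolation=cv2.INTER_CUBIC))
for h in (.064,.066,.068): print(h,proj(w,dock2w(v,[(h,0,.032),(h-.11,0,.032),(h-.071,0,.038)])).round(1).tolist())
print("stop",proj(w,dock2w(v,[(.068,0,.038),(.068,0,.032),(.008,0,.046)])).round(1).tolist(),read_time_s())
movel(dock2w(v,(-.05,0,.25))[0].tolist(),q,speed=.15)
im=read_camera("scene"); cv2.imwrite("pics/j_scene.png",cv2.resize(im[130:280,180:380,::-1],None,fx=4,fy=4,interpolation=cv2.INTER_CUBIC))
```

```text
0.064 [[272.2, 80.2], [272.3, 251.4], [272.2, 198.5]]
0.066 [[272.2, 76.6], [272.3, 248.8], [272.2, 195.4]]
0.068 [[272.2, 73.0], [272.3, 246.1], [272.2, 192.4]]
stop [[272.2, 71.6], [272.2, 73.0], [272.2, 177.4]] 17.0
```

View pics/i2.png

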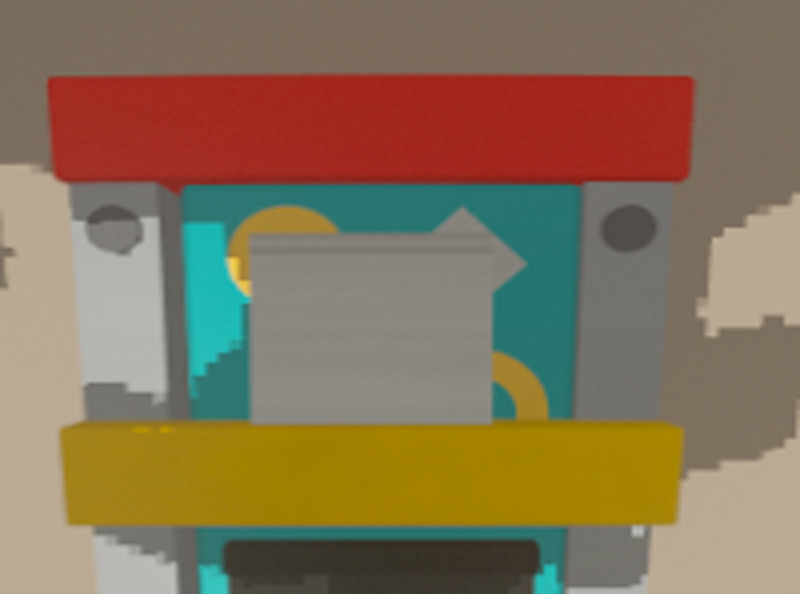

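View pics/j_scene.png

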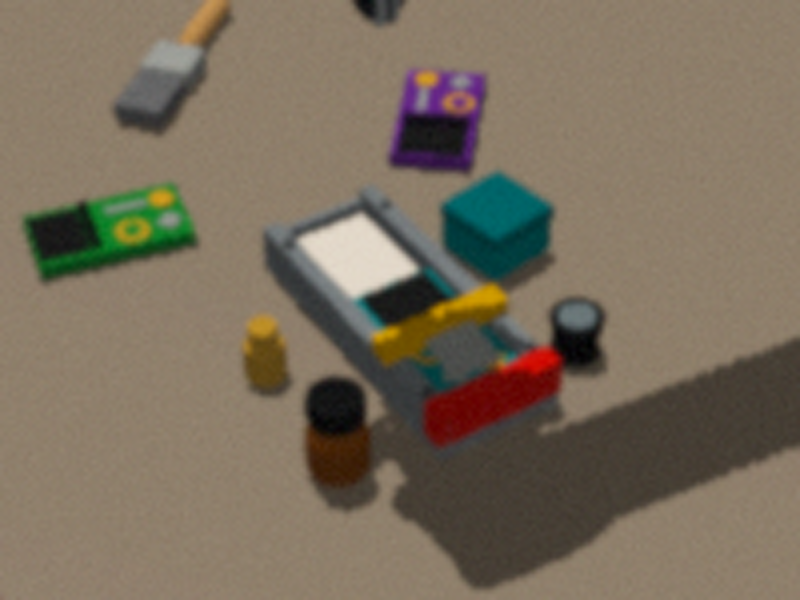

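The nose edge is flush with the red stop (≤1 px gap, about 0.6 mm). The leaf lies on the plate under the bridge, and nothing else has moved.

Run:
```python
from bench import *
pause(0.3);print(read_time_s(),read_ft_force());print(sign_off())
```

```text
18.4417 [ 0.18984214 -0.13251477  0.21432637]
the job is handed in; nothing more can be done
None
```

The teal plate is loaded in the dock and let go, and I handed the job in at about 18.4 s of the 42 s allowed. No verdict is reported.

**What I did:** I pressed the black pad with the closed fingertips to about 15 N. I slid the plate under the bridge and the leaf spring until the nose met the red stop, where the push rose to about 16 N. I then eased off the forward load and lifted clear.

**Last checks:**
- **Nose:** after release its edge is flush with the stop, within about 1 pixel (0.6 mm).
- **Leaf and bridge:** the leaf lies on the plate, and the bridge holds it down.
- **Bystanders:** the four beside the dock and the brush looked unmoved in the last scene view. The tray and gift box were outside that crop, but the arm did not go near them.
- **Wrist force:** about zero before hand-in.

**What disagreed or was not checked:**
- **Position estimates:** the scene/side fit and the wrist fit differed by about 6 mm on the dock's position. The plate reached the stop about 10 mm earlier than the wrist fit predicted, so I judged home from the pictures and the force.
- **Finger slip:** once the plate was home, the finger slipped forward on the pad. The plate stayed put.
- **Bed and leaf values:** these joints cannot be read directly. I inferred the bed travel from the force and finger height (about 8 to 9 mm while pressed), and the leaf from the pictures.

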